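# Draw the dust-bay sash down with the hook pole

## Task

Pick up the hook pole, pass its hook through the brass ring high on the clear sash of the dust bay, and draw the sash down until it beds firmly on the rubber seal in the sill: keep pulling after it first touches until it pushes back with about 10 N, and never load the ring with more than 20 N. Then unhook without lifting the sash off its seal and stand the pole back upright on its foot on the blue mat; work the sash only with the pole and leave everything else where it is.

Things in the scene. Friction and masses are not known exactly. Their poses are not given: they have to be found in the camera images.
- pole: Hook pole, loose, 0.2 kg. Origin: centre of the underside of its black foot plate (76 x 56 x 8 mm); z up, x towards the hook. On the foot an orange grip block, 50 mm along x, 24 along y, 8 to 64 mm above the underside; take it from above (across the 50 mm holds best). The 8 mm steel shaft leaves the block's front with its top 17.5 mm above the underside, level to x = 75 mm, then rises to the hook.
- hook (a point): The hook's corner on the shaft's axis, at x = 195, y = 0, z = 60 mm of the pole; its axes are the pole's. The shaft is level from x = 125 mm to here, 8 mm round; the down-turned tip reaches 14 mm below this point. The hook takes up 4 mm above to 14 mm below it, 4 mm to each side.
- ring (a point): Centre of the brass ring on the sash: upright, 33 mm clear inside, 50 mm outside, of 8 mm round bar, facing the robot's side. Axes: x through the ring towards the pane, z up. Held at its top by a level 8 mm rod from the red top rail; behind the ring's plane 38 mm are free before the rail. Moves down with the sash.
- sash (a joint): How far the sash is drawn down, m: 0 fully up, starts at 0 to 0.025. It stays where left; it slides with 2 to 4 N downwards, about 9 N upwards. It meets the stiff rubber seal somewhere between 0.117 and 0.143 (hidden in the sill, differs each time); the seal then pushes back about 10 N per mm. Pulled with 10 N it is well bedded.
- bay: The dust bay: fixed clear-walled cover, 250 mm wide, 376 mm high, 155 mm deep, origin on the mat under the middle of the front sash's plane, x away from the front. A phone clamp is fixed inside. The sash (208 mm wide, red top rail, clear pane) slides upright between its two aluminium posts; the ring stands 45 mm in front of the sash's plane.
- mat: Fixed blue mat, 560 x 1200 x 3 mm, origin at the centre of its underside; its top is 3 mm above the bench. The pole starts standing on it.
- screw_tray: Bystander: steel tray 110 x 150 x 22 mm. Leave alone.
- jar: Bystander: small amber jar, 56 mm across, 60 mm high. Leave alone.
- driver: Bystander: screwdriver 150 mm long with red handle, lying. Leave alone.
- tweezers: Bystander: steel tweezers 120 mm long, 6 mm high, lying. Leave alone.
- phone: Bystander: black phone 72 x 146 x 8 mm, lying. Leave alone.
Not all that is in view belongs to the job. Of the things shaped like the pole, the black one is meant.

How it is judged (in metres and radians):
On the way, in this order (a step that is already met when the one before it is completed fails the run):
1. the hook is through the ring (x of hook in the frame of ring between 0.006 and 0.05 m and y of hook in the frame of ring between -0.018 and 0.018 m and z of hook in the frame of ring between -0.018 and 0.018 m), for 0.1 s.
2. the sash is drawn down by the hook in the ring (value of joint sash above 0.112 m and contact force between pole and sash above 4 N and x of hook in the frame of ring above 0 m and z of hook in the frame of ring between -0.025 and 0.018 m), for 0.1 s.
At the end, for the whole second after the job is handed in: The sash is down and stays bedded on its seal, pressing on it with more than 3.5 N by itself; the pole is free of it and stands at rest upright (within 0.1 rad) on its foot on the blue mat (its origin over the mat and less than 10 mm above the bench) (value of joint sash above 0.112 m and contact force between sash and anything else above 3.5 N and contact force between pole and sash below 0.1 N and height (world z) of pole below 0.01 m and angle between pole's own z axis and vertical below 0.1 rad and linear speed of pole below 0.02 m/s and x of pole in the frame of mat between -0.28 and 0.28 m and y of pole in the frame of mat between -0.6 and 0.6 m); the robot touches nothing.
It fails at once if the pole loads the sash with more than 20 N (contact force between pole and sash above 20 N).
It fails at once if the robot itself pushes the sash (contact force between any of the fingers, the arm and sash above 0.5 N).
It fails at once if a bystander is moved more than 25 mm (distance of any of screw_tray, jar, driver, tweezers, phone from where it was at the start of the episode above 0.025 m).
It also fails if it takes over 67 s, if anything falls off the work surface, if the arm or the gripper's body presses on something with over 40 N, if the wrist force passes 120 N, or if a joint passes its speed limit or range.

## Robot

A 6-joint arm with a two-finger parallel gripper is mounted at the origin on the work surface. World frame = base frame: x ahead of the robot, y to its left, z up, the work surface at z = 0. Lengths are in mm, angles in rad, forces in N, time in s.
With the tool pointing down it reaches from about 425 to 950 mm from the base axis. Payload 14.7 kg.
Tool frame: the origin (TCP) lies midway between the tips of the shut fingers; the grasp point (between the pads) lies 19 mm behind it; z points along the fingers, y is the line along which they close (so a half turn about z gives the same grasp; the last joint's range is limited). The gripper opens to 85 mm and grips with 20 to 120 N. Pads are 22 mm wide; open, the fingers measure 114 mm over their backs; the gripper's body (76 mm by 85 mm) begins 54 mm behind the grasp point. The pads swing forward as they close: fully open they stand 13 mm farther back than shut.
Start: joints at [1.193, 0.48, 1.596, -0, 1.065, -0.047], TCP at [211.096, 614.761, 231.297] pointing down, gripper open.
Joint ranges: [-2.75, 2.75], [-0.82, 2.05], [0.23, 2.67], [-1.56, 4.7], [0.09, 2.69], [-2.92, 2.92]. Speed limits (rad/s): [1.89, 1.89, 2.39, 3.01, 3.01, 3.01].

## Interface

Orientations are given as a unit quaternion [w, x, y, z].
In Python, from bench import sensors, capture, camera_info, arm gives the robot as it stands. The module is installed in compiled form; this text tells all that it offers.
- The arm moves only by the shell command python3 -m jog 'ROWS'. ROWS is text: rows parted by semicolons, each of 7 numbers parted by spaces: the turn, a rotation vector about the world's x, y, z in degrees, then the shift along the world's x, y, z in mm, then the closure, from 0 (fully open) to 1 (shut). A call has 1 to 10 rows; each row shifts and turns the commanded pose from where the row before left it; what a row does not reach is not made up. A row lasts 1/12 s, in which the tool goes at most 41.7 mm and 7.16 degrees, less where a joint would pass 70% of its speed; a pose out of reach is approached as far as the arm can. A call with a gripper value outside its range is refused whole. The fingers move at their own pace and stop on an object; the grip force is fixed at half the most. Time passes only in rows, so rows that do not move let the fingers close. It gives the time, the measured TCP pose, the force, the opening and the grip force at its end, in the units of the state.
- sensors.observe(): the state, without advancing time (a new reading comes with each control period).
- capture(name): name is "scene" or "side" or "wrist"; returns (picture, depth): 384x512x3 uint8, red, green, blue; 384x512 float32, mm along the optical axis (not along the pixel's ray), 0 where there is no reading.
- camera_info(name): a dict with "K" (3x3 intrinsics, pixels), "dist" ([k1, k2, p1, p2, k3] as OpenCV has them; the pictures are not rectified), "extrinsics" (4x4, takes a point from world to camera coordinates). Camera axes: x right, y down, z forward; pixel columns grow to the right and rows downward; lengths in mm; the calibration is good to about 2 mm. A picture is of the moment at which its call begins: read the wrist's pose just before it. camera_info takes no time and is no camera call; for the wrist camera it gives the pose at the moment of the call.
- arm.hand_in(): hands the job in; it is judged then, once.
The state is a dict: "t": time; "joint_pos": joint angles; "qvel": joint speeds; "tau": joint torques, N m; "position": TCP position; "ee_rot": TCP orientation; "force": force on the tool from outside, world axes, zero at the start; "ft_torque": the same for the moment, N m; "width": finger opening in mm; "gripper_force": force on a finger pad.
Only numpy, scipy, OpenCV 4.12 (cv2) and the standard library are available. Lean on these libraries where they do the work, as an engineer would, in place of code of your own. Each camera call takes 0.05 s, during which the arm holds its last target. There are 200 camera calls.

## Working session

There is one attempt and no reset: what is moved stays moved. The work goes in short steps, Python scripts to look and compute and a shell command to move; the robot and the scene stay as the last step left them, time stands still between calls to the robot, and variables do not carry over. Pictures are saved under pics/ and viewed, at most 10 in all, crops included, and the job is handed in when it is done.

```bash
mkdir -p pics
cat > h.py <<'E'
import numpy as np,cv2
from bench import sensors,capture,camera_info
def grab(name,fn=None):
    ci=camera_info(name); p,d=capture(name)
    if fn: cv2.imwrite('pics/'+fn,p[:,:,::-1])
    return p,d,ci
def world(ci,d,u,v):
    u=np.atleast_1d(u).astype(float);v=np.atleast_1d(v).astype(float)
    z=d[v.astype(int),u.astype(int)].astype(float)
    n=cv2.undistortPoints(np.stack([u,v],-1)[:,None],np.array(ci['K'],float),np.array(ci['dist'],float))[:,0]
    c=np.c_[n*z[:,None],z]; E=np.array(ci['extrinsics'])
    w=(c-E[:3,3])@E[:3,:3]; w[z==0]=np.nan
    return w
E
python3 - <<'E'
from h import *
a,d,c=grab('scene');b,d2,c2=grab('side')
cv2.imwrite('pics/a.png',a[:,:,::-1]);cv2.imwrite('pics/b.png',b[:,:,::-1])
np.savez('s0.npz',a=a,d=d,b=b,d2=d2)
for k in(c,c2):
  E=np.array(k['extrinsics']);print((-E[:3,:3].T@E[:3,3]).round(),E[2,:3].round(2),np.array(k['K']).round())
print(sensors.observe())
E
```

```text
[1075. -245. 1288.] [-0.49  0.2  -0.85] [[453.   0. 253.]
 [  0. 453. 194.]
 [  0.   0.   1.]]
[  102. -1010.  1450.] [ 0.2   0.61 -0.77] [[499.   0. 254.]
 [  0. 499. 195.]
 [  0.   0.   1.]]
{'t': 0.1, 'joint_pos': array([ 1.19340603e+00,  4.80763116e-01,  1.59680133e+00, -3.46430827e-05,
        1.06511048e+00, -4.65973151e-02]), 'qvel': array([ 2.00800259e-04, -5.04692012e-04, -2.32577013e-03, -2.90260333e-05,
        2.49825018e-03,  1.03755323e-03]), 'tau': array([ 1.23796715e-03, -9.52241993e+01, -4.31040430e+01,  2.00609188e-04,
        5.00543814e-03,  2.02711635e-05]), 'position': array([210.96906801, 614.42186605, 230.74402265]), 'ee_rot': array([-9.90499604e-05,  1.64635115e-01,  9.86354392e-01, -5.32208129e-04]), 'force': array([0.01409703, 0.0966508 , 1.07821666]), 'ft_torque': array([-0.00984262,  0.05079475, -0.00320831]), 'gripper_force': 0.0, 'width': 85.5937200694305}
```

View pics/a.png

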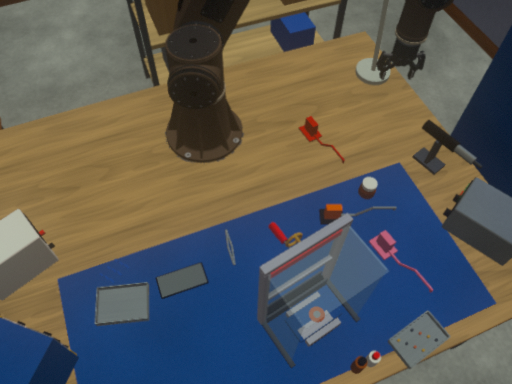

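View pics/b.png

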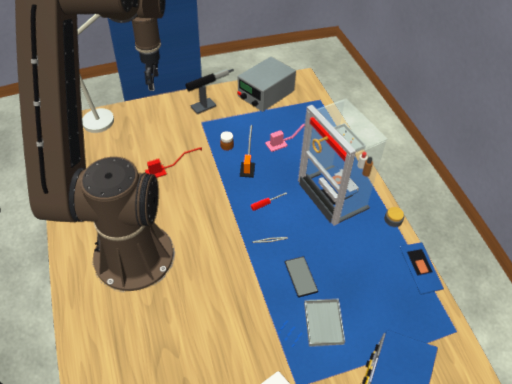

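Three things look like the pole:
- Red: scene (312,130), side (157,167).
- Pink: scene (384,243), side (277,141).
- Black foot with orange grip and steel shaft: scene (333,212), side (247,165). This one fits the description.

The ring is yellow, at side (319,145) and scene (295,240). I'll check these in one close crop and measure.

Run:
```python
from h import *
z=np.load('s0.npz')
A=cv2.resize(z['a'][180:280,240:400],None,fx=5,fy=3*5/3,interpolation=cv2.INTER_CUBIC)[:, :]
B=z['b'][90:230,210:400]
A=cv2.resize(z['a'][190:265,250:405],(780,377),interpolation=cv2.INTER_CUBIC)[:300]
B=cv2.resize(z['b'][95:225,210:340],(500,500),interpolation=cv2.INTER_CUBIC)
o=np.zeros((600,800,3),np.uint8)
A=cv2.resize(z['a'][190:265,250:405],(400,194),interpolation=cv2.INTER_CUBIC)
o[:194,:400]=A;o[:500,:][:, :]=o[:500];
B=cv2.resize(z['b'][95:225,230:330],(400,520),interpolation=cv2.INTER_CUBIC);o[:520,400:]=B
cv2.imwrite('pics/c.png',o[:,:,::-1])
for n,im,d in(('scene',z['a'],z['d']),('side',z['b'],z['d2'])):
  ci=camera_info(n);h=cv2.cvtColor(im,cv2.COLOR_RGB2HSV)
  v,u=np.mgrid[0:384,0:512]; W=world(ci,d,u.ravel(),v.ravel()).reshape(384,512,3)
  # mat top
  m=cv2.inRange(h,(105,180,60),(120,255,200))>0; m&=(W[...,0]>400)
  print(n,'mat z',np.nanmedian(W[m][:,2]))
  r=(slice(195,225),slice(318,405)) if n=='scene' else (slice(120,180),slice(235,262))
  w=W[r].reshape(-1,3);hh=h[r].reshape(-1,3)
  o=(hh[:,0]<20)&(hh[:,1]>150)&(hh[:,2]>90)
  print('orange',o.sum(),np.nanmin(w[o],0).round(),np.nanmax(w[o],0).round(),np.nanmedian(w[o&(w[:,2]>60)],0).round(1))
  top=w[o&(w[:,2]>62)]; print(cv2.minAreaRect(top[:,:2].astype(np.float32)) if len(top)>4 else None)
  s=(hh[:,1]<110)&(w[:,2]>12)&(hh[:,2]>60); print('shaft',s.sum(),w[s][::3].round().tolist()[:30])
  rr=(slice(130,155),slice(308,335)) if n=='side' else (slice(225,250),slice(280,310))
  w=W[rr].reshape(-1,3);hh=h[rr].reshape(-1,3)
  y=(abs(hh[:,0].astype(int)-20)<8)&(hh[:,1]>140)&(hh[:,2]>110)&(w[:,2]>150); print('ring',y.sum(),w[y].round().tolist())
```

```text
scene mat z 3.8940642280143867
orange 110 [452. 241.   6.] [517. 291.  71.] [499.7 264.4  65.5]
((499.6863708496094, 265.70941162109375), (48.221412658691406, 23.126901626586914), 66.6124267578125)
shaft 288 [[486.0, 418.0, 14.0], [539.0, 383.0, 61.0], [548.0, 386.0, 72.0], [550.0, 397.0, 69.0], [554.0, 405.0, 70.0], [556.0, 416.0, 67.0], [558.0, 427.0, 64.0], [563.0, 434.0, 65.0], [567.0, 442.0, 67.0], [573.0, 448.0, 72.0], [539.0, 376.0, 59.0], [546.0, 382.0, 66.0], [550.0, 390.0, 68.0], [553.0, 399.0, 67.0], [555.0, 410.0, 63.0], [560.0, 418.0, 66.0], [564.0, 426.0, 67.0], [567.0, 435.0, 67.0], [570.0, 445.0, 64.0], [538.0, 371.0, 54.0], [544.0, 378.0, 58.0], [574.0, 447.0, 63.0], [533.0, 362.0, 45.0], [537.0, 370.0, 47.0], [530.0, 357.0, 38.0], [538.0, 361.0, 48.0], [515.0, 286.0, 52.0], [532.0, 354.0, 36.0], [538.0, 359.0, 43.0], [527.0, 343.0, 29.0]]
ring 51 [[658.0, 42.0, 338.0], [658.0, 45.0, 336.0], [660.0, 33.0, 342.0], [658.0, 37.0, 336.0], [659.0, 39.0, 337.0], [661.0, 40.0, 339.0], [661.0, 44.0, 336.0], [660.0, 47.0, 333.0], [660.0, 50.0, 331.0], [661.0, 30.0, 341.0], [6
[... 1929 characters left out ...]
 [664.0, 27.0, 341.0], [670.0, 31.0, 335.0], [673.0, 29.0, 336.0], [654.0, 47.0, 320.0], [659.0, 29.0, 335.0], [660.0, 25.0, 339.0], [667.0, 31.0, 331.0], [655.0, 49.0, 313.0], [660.0, 23.0, 336.0], [657.0, 51.0, 306.0], [660.0, 22.0, 333.0], [662.0, 19.0, 335.0], [656.0, 48.0, 305.0], [661.0, 16.0, 333.0], [655.0, 46.0, 302.0], [661.0, 15.0, 330.0], [654.0, 41.0, 302.0], [658.0, 43.0, 300.0], [663.0, 10.0, 329.0], [657.0, 40.0, 298.0], [663.0, 9.0, 326.0], [657.0, 38.0, 295.0], [660.0, 37.0, 295.0], [663.0, 10.0, 321.0], [657.0, 31.0, 298.0], [659.0, 2.0, 325.0], [658.0, 25.0, 299.0], [663.0, 7.0, 315.0], [661.0, 29.0, 290.0], [657.0, 14.0, 305.0], [660.0, 14.0, 304.0], [661.0, 9.0, 308.0]]
```

View pics/c.png

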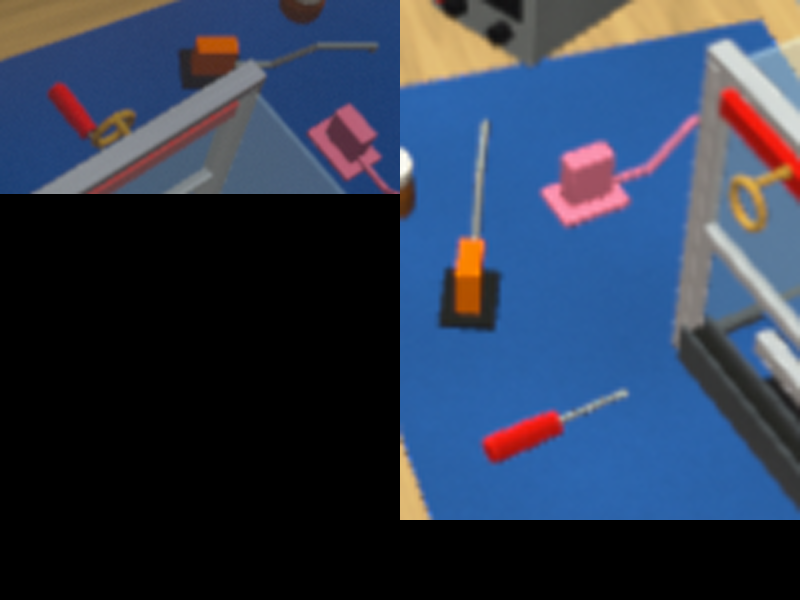

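The crop confirms the target: orange block on a black foot, with the steel shaft reaching to side (250,125). The brass ring hangs from the red rail. Next I'll work out the ring's direction more precisely.

Run:
```python
from h import *
z=np.load('s0.npz')
v,u=np.mgrid[0:384,0:512]
for n,im,d in(('scene',z['a'],z['d']),('side',z['b'],z['d2'])):
  ci=camera_info(n);h=cv2.cvtColor(im,cv2.COLOR_RGB2HSV)
  W=world(ci,d,u.ravel(),v.ravel());H=h.reshape(-1,3).astype(int)
  y=(abs(H[:,0]-20)<8)&(H[:,1]>140)&(H[:,2]>110)&(W[:,2]>270)&(abs(W[:,1]-30)<40)&(abs(W[:,0]-660)<14)
  w=W[y]; A=np.c_[w[:,1:2],np.ones(len(w))];s=np.linalg.lstsq(A,w[:,0],rcond=None)[0]
  print(n,'ring',len(w),'yaw',-np.degrees(np.arctan(s[0])),w.min(0).round(),w.max(0).round())
  red=((H[:,0]<6)|(H[:,0]>174))&(H[:,1]>150)&(W[:,2]>250)&(W[:,0]>600)
  w=W[red];r=cv2.minAreaRect(w[:,:2].astype(np.float32));l=np.polyfit(w[:,1],w[:,0],1);print('rail',len(w),r,'yaw',-np.degrees(np.arctan(l[0])),w.min(0).round(),w.max(0).round())
  g=(W[:,2]>358)&(W[:,2]<392)&(W[:,0]>600)&(W[:,0]<800)&(abs(W[:,1])<220)&(H[:,1]<60)
  w=W[g];r=cv2.minAreaRect(w[:,:2].astype(np.float32));l=np.polyfit(w[:,1],w[:,0],1);print('beam',len(w),r,'yaw',-np.degrees(np.arctan(l[0])))
  o=(H[:,0]<20)&(H[:,1]>100)&(W[:,2]>20)&(W[:,1]>300)&(W[:,1]<450)&(W[:,0]>400)&(W[:,0]<560);print('jar',np.nanmedian(W[o],0))
```

```text
scene ring 48 yaw 8.098134472540863 [657.  16. 298.] [673.  50. 343.]
rail 5 ((716.8713989257812, 33.327632904052734), (1.648169994354248, 150.40794372558594), 11.784379005432129) yaw 11.747393139745974 [701. -40. 358.] [732. 107. 364.]
beam 2380 ((745.5648803710938, 46.98332977294922), (106.0992431640625, 248.17201232910156), 11.886063575744629) yaw 14.102202250135417
jar [473.60094957 401.53531101  35.22643069]
side ring 36 yaw 7.744013926605748 [654.   2. 290.] [673.  51. 341.]
rail 345 ((706.6271362304688, 24.50409698486328), (67.13080596923828, 235.98536682128906), 26.164804458618164) yaw 14.483837045911965 [676. -70. 310.] [787. 145. 366.]
beam 796 ((742.7351684570312, 41.55590057373047), (132.87493896484375, 254.1328887939453), 4.7508544921875) yaw 5.5043397083100105
jar [449.19503314 399.91241329  31.03497903]
```

```bash
python3 -m jog '0 0 0 30 -40 0 0;0 0 0 30 -40 0 0; 0 0 0 30 -40 0 0;0 0 0 30 -40 0 0; 0 0 0 30 -40 0 0;0 0 0 30 -40 0 0; 0 0 0 30 -40 0 0;0 0 0 30 -35 -20 0; 0 0 -3.5 30 -35 -20 0;0 0 0 0 0 0 0'
```

```text
t: 0.93
position: [438.2, 318.2, 195.6]
ee_rot: [-0.001, 0.198, 0.98, -0.002]
force: [-0.9, 0.4, -0.5]
width: 85.4
gripper_force: 0.0
```

```bash
python3 -m jog '0 0 0 30 -27 -10 0;0 0 0 29 -26 -10 0;0 0 0 0 0 0 0;0 0 0 0 0 0 0;0 0 0 0 0 0 0'
python3 - <<'E'
from h import *
p,d,ci=grab('wrist','w1.png');h=cv2.cvtColor(p,cv2.COLOR_RGB2HSV)
print(sensors.observe()['position'])
v,u=np.mgrid[0:384,0:512];W=world(ci,d,u.ravel(),v.ravel());H=h.reshape(-1,3).astype(int)
m=(H[:,0]<20)&(H[:,1]>150)&(H[:,2]>80)&(W[:,2]>60)&(W[:,2]<75)
w=W[m];print(m.sum(),np.median(w[:,2]),cv2.minAreaRect(w[:,:2].astype(np.float32)))
E
```

```text
t: 1.35
position: [494.5, 270.2, 177.8]
ee_rot: [-0.0, 0.195, 0.981, -0.0]
force: [-0.4, -0.3, -0.2]
width: 85.6
gripper_force: 0.0
[494.25074909 270.7175343  178.09334674]
1354 67.43742782335929 ((495.8930358886719, 269.5019226074219), (49.307029724121094, 23.99090003967285), 68.59022521972656)
```

View pics/w1.png

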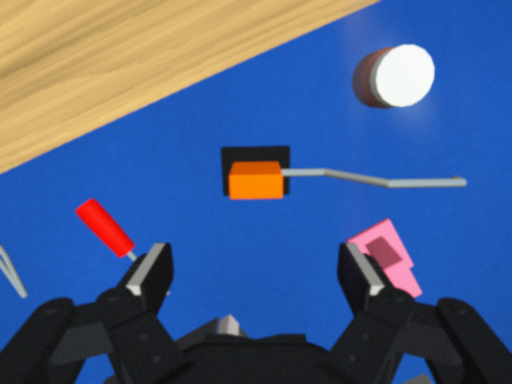

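The wrist view shows the block at (256,180). It measures 49x24 mm with its top at z 67, which matches the description. Now I'll descend and grip.

```bash
python3 -m jog '0 0 1 2 -2 -20 0;0 0 0 0 0 -30 0;0 0 0 0 0 -30 0;0 0 0 0 0 -30 0;0 0 0 0 0 -20 0;0 0 0 0 0 -12 0;0 0 0 0 0 -8 0;0 0 0 0 0 0 0;0 0 0 0 0 0 0;0 0 0 0 0 0 0'; python3 -m jog '0 0 0 0 0 0 0.3;0 0 0 0 0 0 0.6;0 0 0 0 0 0 1;0 0 0 0 0 0 1;0 0 0 0 0 0 1;0 0 0 0 0 0 1;0 0 0 0 0 0 1;0 0 0 0 0 0 1'
```

```text
t: 2.23
position: [497.5, 268.9, 29.4]
ee_rot: [0.001, 0.186, 0.983, 0.001]
force: [-1.1, 0.5, -0.1]
width: 85.5
gripper_force: 0.0
t: 2.9
position: [497.3, 268.5, 29.0]
ee_rot: [0.0, 0.186, 0.983, 0.0]
force: [-0.9, -1.5, 11.7]
width: 49.4
gripper_force: 62.4
```

```bash
python3 -m jog '0 0 0 0 0 10 1;0 0 0 0 0 20 1;0 0 0 -5 0 30 1;0 0 0 -8 0 30 1;0 0 0 -8 0 30 1;0 0 0 -8 0 30 1;0 0 0 -8 0 30 1;0 0 0 -5 0 30 1;0 0 0 -5 0 30 1;0 0 0 0 0 19 1' ; python3 -m jog '0 0 -5 -1 -25 0 1;0 0 -6 -1 -28 0 1;0 0 -6 -1 -28 0 1;0 0 -6 -1 -28 0 1;0 0 -6 -1 -28 0 1;0 0 -6 -1 -28 0 1;0 0 -6 -1 -28 0 1;0 0 -6 -1 -28 0 1;0 0 0 0 0 0 1;0 0 0 0 0 0 1'
```

```text
t: 3.73
position: [449.3, 268.4, 290.8]
ee_rot: [0.001, 0.186, 0.983, 0.001]
force: [0.9, 0.5, -2.1]
width: 49.2
gripper_force: 62.8
t: 4.57
position: [441.5, 46.2, 287.7]
ee_rot: [0.0, 0.564, 0.826, 0.0]
force: [0.2, 0.2, -0.6]
width: 49.3
gripper_force: 63.0
```

```bash
python3 -m jog '0 0 -5 0 -20 0 1;0 0 -5 0 -22 0 1;0 0 0 -1 0 0 1;0 0 0 0 0 0 1;0 0 0 0 0 0 1;0 0 0 0 0 0 1'
python3 - <<'E'
from h import *
P=[]
for n in('scene','side','wrist'):
  p,d,ci=grab(n);np.savez('s1_%s.npz'%n,p=p,d=d,E=ci['extrinsics'])
  if n=='scene':r=(slice(200,270),slice(240,340))
  if n=='side': r=(slice(100,190),slice(240,345))
  if n=='wrist': r=(slice(0,384),slice(0,512))
  q=p[r];P.append(cv2.resize(q,(400,int(q.shape[0]*400/q.shape[1])),interpolation=cv2.INTER_CUBIC))
o=np.zeros((600,800,3),np.uint8)
o[:P[0].shape[0],:400]=P[0];o[:P[1].shape[0],400:]=P[1];o[290:290+P[2].shape[0],:400]=P[2]
cv2.imwrite('pics/d.png',o[:,:,::-1])
E
```

```text
t: 5.07
position: [440.8, 6.3, 287.3]
ee_rot: [-0.0, 0.632, 0.775, 0.0]
force: [-0.0, -0.6, -2.7]
width: 49.4
gripper_force: 62.9
```

View pics/d.png

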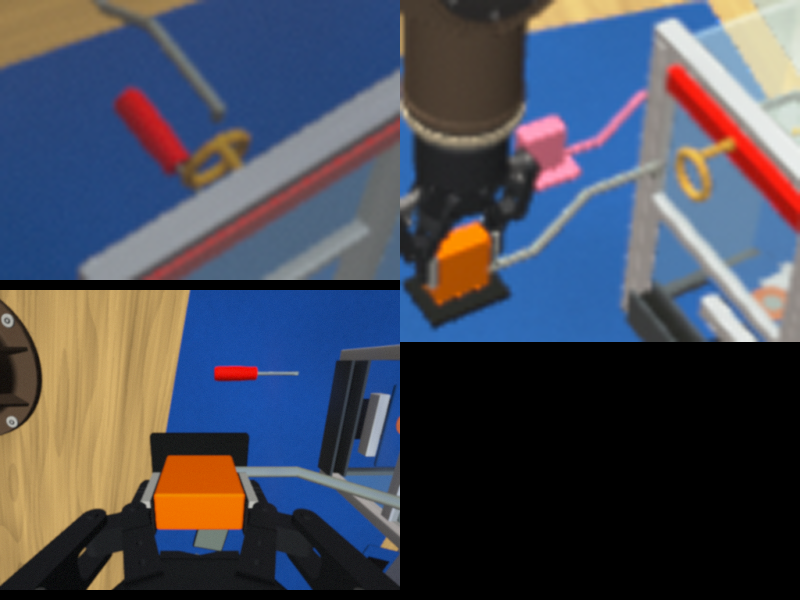

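```bash
cat > fit.py <<'E'
from h import *
from scipy.optimize import least_squares
v,u=np.mgrid[0:384,0:512]
def ringfit(W,H,c0):
  y=(abs(H[:,0]-20)<8)&(H[:,1]>140)&(H[:,2]>100)&(np.linalg.norm(W-c0,axis=1)<45);w=W[y]
  def f(q,w=w):
    n=np.array([np.cos(q[3]),np.sin(q[3]),0]);r=w-q[:3];a=r@n
    return np.hypot(np.linalg.norm(r-a[:,None]*n,axis=1)-20.5,a)-4
  q=np.r_[c0,np.radians(11.5)]
  for _ in range(3):
    a=(w-q[:3])@[np.cos(.2),np.sin(.2),0];w2=w[a<9]
    q=least_squares(lambda p:np.r_[f(p,w2),(p[3]-np.radians(11.7))*60],q,loss='soft_l1').x
  return q,len(w2)
def hookfit(W,H,t,yaw):
  # t: expected hook point; points of level shaft
  n=np.array([np.cos(yaw),np.sin(yaw),0]);s=np.array([-n[1],n[0],0]);r=W-t
  a=r@n;b=r@s;c=r[:,2]
  m=(a>-60)&(a<14)&(abs(b)<22)&(abs(c)<18)&(H[:,1]<130)
  w=np.c_[a,b,c][m]
  f=lambda q:np.hypot(w[:,1]-q[0]-q[2]*w[:,0]/60,w[:,2]-q[1]-q[3]*w[:,0]/60)-4
  q=least_squares(f,[0,0,0,0],loss='soft_l1').x
  return m.sum(),q.round(1),np.sort(w[:,0])[-4:].round(1)
def load(n,p,d,E):
  ci=dict(camera_info(n));ci['extrinsics']=E
  return world(ci,d,u.ravel(),v.ravel()),cv2.cvtColor(p,cv2.COLOR_RGB2HSV).reshape(-1,3).astype(int)
def run(tcp,yawdeg,pre,c0=(660,28,318)):
  yw=np.radians(yawdeg);t=np.array([tcp[0]+195*np.cos(yw),tcp[1]+195*np.sin(yw),tcp[2]+34])
  print('expected hook',t.round(1))
  for n in('scene','side'):
    z=np.load(f'{pre}_{n}.npz');W,H=load(n,z['p'],z['d'],z['E'])
    q,k=ringfit(W,H,np.array(c0,float));print(n,'ring',q[:3].round(1),np.degrees(q[3]).round(1),k)
    print('  hook n,[lat,up,slopes/60],maxalong',hookfit(W,H,t,yw))
E
python3 - <<'E'
from fit import *
run([440.8,6.3,287.3],2*np.degrees(np.arctan2(.775,.632))-90,'s1')
E
```

```text
expected hook [631.8  45.5 321.3]
scene ring [665.3  29.7 318.6] 11.5 52
  hook n,[lat,up,slopes/60],maxalong (np.int64(81), array([-1.6, -1.1,  0.7, -1.2]), array([4. , 4.3, 4.5, 4.9]))
side ring [662.1  27.  315.2] 11.4 34
  hook n,[lat,up,slopes/60],maxalong (np.int64(45), array([-2.2, -4.2,  0.6, -6.1]), array([1.1, 1.4, 3.2, 3.4]))
```

```bash
python3 -m jog '0 0 0 2 -10 1.5 1;0 0 0 2 -11 1.5 1;0 0 0 0 0 0 1;0 0 0 0 0 0 1;0 0 0 0 0 0 1;0 0 0 0 0 0 1'
python3 - <<'E'
from fit import *
s=sensors.observe();P=[]
for n in('scene','side'):
  p,d,ci=grab(n);np.savez('s2_%s.npz'%n,p=p,d=d,E=ci['extrinsics'])
  q=p[215:255,270:320] if n=='scene' else p[120:160,290:340]
  P.append(cv2.resize(q,(400,320),interpolation=cv2.INTER_CUBIC))
cv2.imwrite('pics/e.png',np.hstack(P)[:,:,::-1])
q=s['ee_rot'];run(s['position'],2*np.degrees(np.arctan2(q[2],q[1]))-90,'s2')
print(s['position'],s['force'])
E
```

```text
t: 5.72
position: [444.8, -15.7, 290.1]
ee_rot: [-0.0, 0.633, 0.775, -0.0]
force: [0.7, -0.5, -1.7]
width: 49.4
gripper_force: 62.9
expected hook [635.8  23.3 324.1]
scene ring [660.1  33.8 321.6] 11.7 48
  hook n,[lat,up,slopes/60],maxalong (np.int64(81), array([-2. , -0.1,  0.9, -1.5]), array([3. , 4. , 4.1, 4.2]))
side ring [662.4  28.  317.1] 11.8 35
  hook n,[lat,up,slopes/60],maxalong (np.int64(51), array([-3.1, -3.2, -2.6, -0.7]), array([1.3, 2.1, 2.4, 3.8]))
[444.75591789 -15.69237609 290.09567174] [ 0.74827875 -0.54614676 -1.71636634]
```

View pics/e.png

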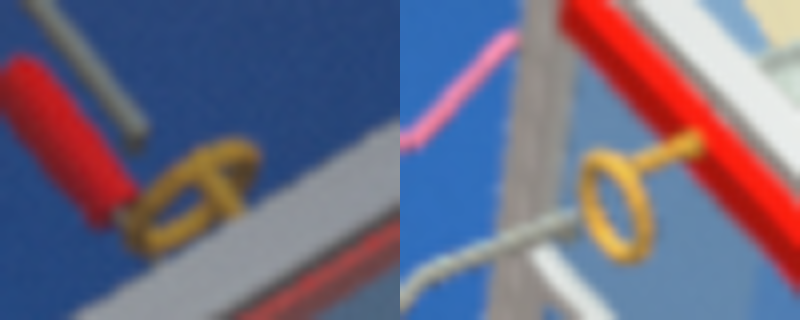

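Run:
```python
from fit import *
cs=[camera_info('scene'),camera_info('side')]
def proj(c,X):
  E=np.array(c['extrinsics']);return cv2.projectPoints(np.atleast_2d(X).astype(float),cv2.Rodrigues(E[:3,:3])[0],E[:3,3],np.array(c['K'],float),np.array(c['dist'],float))[0][:,0]
off=[(270,215),(290,120)]
pix=[np.array([270+194/8,215+197/8]),np.array([290+217/8,120+207/8])]
r=least_squares(lambda X:np.r_[proj(cs[0],X)[0]-pix[0],proj(cs[1],X)[0]-pix[1]],[660,28,318]);print('ring tri',r.x.round(1),r.fun.round(2))
yw=np.radians(11.5);n=np.array([np.cos(yw),np.sin(yw),0]);s=np.array([-n[1],n[0],0]);t=np.array([635.8,23.3,324.1])
# ring ellipse by silhouette fit over yellow pixels: mask-IoU fit
th=np.linspace(0,2*np.pi,60)
def rend(c,X):
  m=np.zeros((384*8,512*8),np.uint8)
  ring=X+20.5*(np.cos(th)[:,None]*s+np.sin(th)[:,None]*np.array([0,0,1]))
  z=(np.array(c['extrinsics'])@np.r_[X,1])[2];w=8*c['K'][0][0]*8/z
  cv2.polylines(m,[np.round(proj(c,ring)*8+3.5).astype(np.int32)],True,255,int(round(w)))
  a,b=X+[0,0,20.5],X+[0,0,20.5]+38*n
  pa=np.round(proj(c,np.array([a,b]))*8+3.5).astype(int);cv2.line(m,tuple(map(int,pa[0])),tuple(map(int,pa[1])),255,int(round(w)))
  return cv2.resize(m,(512,384),interpolation=cv2.INTER_AREA)/255.
M=[]
for n_,o in zip(('scene','side'),off):
  p=np.load(f's2_{n_}.npz')['p'].astype(float);y=(np.clip((np.minimum(p[...,0],p[...,1]*1.4)-p[...,2]*1.0-20)/60,0,1))
  H=cv2.cvtColor(p.astype(np.uint8),cv2.COLOR_RGB2HSV).astype(int);y*=(abs(H[...,0]-20)<9)
  k=np.zeros_like(y);k[o[1]:o[1]+40,o[0]:o[0]+50]=1;M.append((y*k,k))
def cost(X,i=(0,1)):return sum(((rend(cs[j],X)-M[j][0])**2*M[j][1]).sum() for j in i)
from scipy.optimize import minimize
b=minimize(cost,r.x,method='Nelder-Mead',options=dict(initial_simplex=r.x+np.array([[0,0,0],[4,0,0],[0,4,0],[0,0,4]]),xatol=.1));print('ring silh',b.x.round(1),b.fun,cost(r.x))
X=b.x; print('hook rel ring (nominal): along',(t-X)@n,'lat',(t-X)@s,'up',t[2]-X[2])
for c,o in zip(cs,off): print('nominal corner, +4 end, top (crop px)',((proj(c,[t,t+4*n,t-60*n])-o+.5)*8).round().tolist())
```

```text
ring tri [661.1  32.4 312.6] [-0.35  0.61 -0.68 -0.68]
ring silh [659.7  29.9 314.3] 82.42845440215302 104.45436597462515
hook rel ring (nominal): along -24.760805127836527 lat -1.7394335939936356 up 9.789625845161254
nominal corner, +4 end, top (crop px) [[136.0, 128.0], [144.0, 138.0], [23.0, -17.0]]
nominal corner, +4 end, top (crop px) [[169.0, 212.0], [177.0, 209.0], [43.0, 262.0]]
```

The crops show the hook tip about 25 mm in front of the ring, at scene (288,231) and side (312,147). It is about 3 mm to the right and 4 mm above centre. I'll shift it left, then insert slowly while watching the force.

```bash
python3 -m jog '0 0 0 -0.6 3 0.5 1;0 0 0 0 0 0 1;0 0 0 4 0.8 0 1;0 0 0 4 0.8 0 1;0 0 0 4 0.8 0 1;0 0 0 4 0.8 0 1;0 0 0 0 0 0 1;0 0 0 0 0 0 1'; python3 -m jog '0 0 0 3 0.6 0 1;0 0 0 3 0.6 0 1;0 0 0 3 0.6 0 1;0 0 0 0 0 0 1;0 0 0 0 0 0 1'
python3 - <<'E'
from fit import *
P=[]
for n in('scene','side'):
  p,d,ci=grab(n);np.savez('s3_%s.npz'%n,p=p,d=d,E=ci['extrinsics'])
  q=p[215:255,270:320] if n=='scene' else p[120:160,290:340]
  P.append(cv2.resize(q,(400,320),interpolation=cv2.INTER_CUBIC))
cv2.imwrite('pics/f.png',np.hstack(P)[:,:,::-1])
E
```

```text
t: 6.48
position: [460.4, -9.4, 290.5]
ee_rot: [-0.0, 0.632, 0.775, -0.0]
force: [0.2, 0.2, -1.5]
width: 49.3
gripper_force: 62.9
t: 6.9
position: [469.4, -7.6, 290.6]
ee_rot: [-0.0, 0.632, 0.775, -0.0]
force: [0.2, 0.4, -1.8]
width: 49.6
gripper_force: 62.9
```

View pics/f.png

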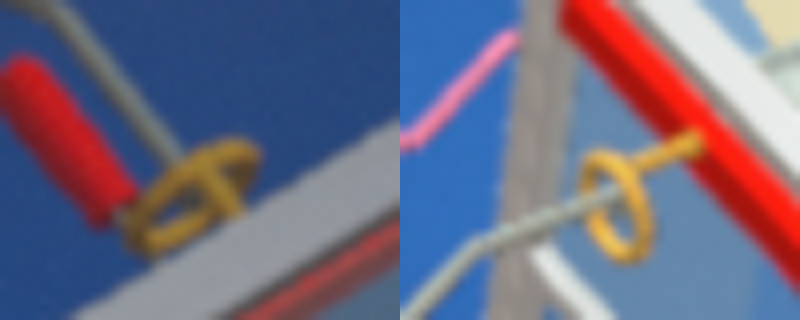

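The hook is at the ring's mouth and inside its outline: side (316,144), scene (292,237). The force is nil, so I'll go on to about 19 mm beyond the ring's plane.

```bash
python3 -m jog '0 0 0 4 0.8 0 1;0 0 0 4 0.8 0 1;0 0 0 4 0.8 0 1;0 0 0 4 0.8 0 1;0 0 0 3 0.6 0 1;0 0 0 0 0 0 1;0 0 0 0 0 0 1;0 0 0 0 0 0 1';  python3 -m jog '0 0 0 0 0 -3 1;0 0 0 0 0 -3 1;0 0 0 0 0 -3 1;0 0 0 0 0 -3 1;0 0 0 0 0 -2 1;0 0 0 0 0 0 1;0 0 0 0 0 0 1'; python3 -m jog '0 0 0 0 0 -2 1;0 0 0 0 0 -2 1;0 0 0 0 0 -2 1;0 0 0 0 0 -2 1;0 0 0 0 0 0 1;0 0 0 0 0 0 1'
```

```text
t: 7.67
position: [488.1, -3.8, 290.5]
ee_rot: [-0.0, 0.632, 0.775, -0.0]
force: [0.1, -0.2, -2.1]
width: 49.0
gripper_force: 62.9
t: 8.25
position: [488.2, -3.8, 276.5]
ee_rot: [-0.0, 0.632, 0.775, -0.0]
force: [0.5, -0.4, -1.9]
width: 49.1
gripper_force: 62.9
t: 8.75
position: [488.3, -3.8, 268.6]
ee_rot: [-0.0, 0.632, 0.775, 0.0]
force: [-0.8, 0.0, -1.0]
width: 49.3
gripper_force: 63.0
```

```bash
python3 -m jog '0 0 0 0 0 -2 1;0 0 0 0 0 -3 1;0 0 0 0 0 -3 1;0 0 0 0 0 -3 1;0 0 0 0 0 -3 1;0 0 0 0 0 -3 1;0 0 0 0 0 -3 1'
python3 - <<'E'
from fit import *
P=[]
for n in('scene','side'):
  p,d,ci=grab(n);np.savez('s4_%s.npz'%n,p=p,d=d,E=ci['extrinsics'])
  q=p[215:255,270:320] if n=='scene' else p[130:170,290:340]
  P.append(cv2.resize(q,(400,320),interpolation=cv2.INTER_CUBIC))
cv2.imwrite('pics/g.png',np.hstack(P)[:,:,::-1])
s=sensors.observe();run(s['position'],11.6,'s4',(660,28,298));print(s['force'])
E
```

```text
t: 9.33
position: [488.3, -3.8, 248.3]
ee_rot: [0.0, 0.632, 0.775, 0.0]
force: [-0.5, -1.1, 0.5]
width: 49.5
gripper_force: 63.4
expected hook [679.1  35.4 282.1]
scene ring [665.   29.6 297.5] 11.6 32
  hook n,[lat,up,slopes/60],maxalong (np.int64(49), array([0.1, 1. , 4.6, 0.4]), array([-16.1, -15.6, -15.5, -15.3]))
side ring [661.7  28.8 294.8] 11.7 32
  hook n,[lat,up,slopes/60],maxalong (np.int64(53), array([2.8, 1.2, 5.4, 1.4]), array([-8.2, -3.3,  1. ,  4.6]))
[ 0.68643668 -0.60036914 -1.16083997]
```

View pics/g.png

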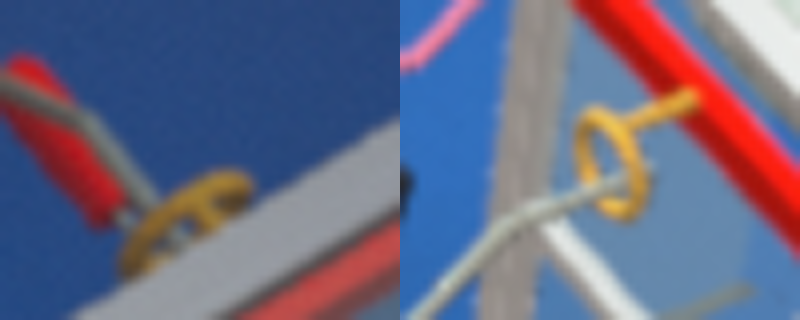

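```bash
python3 -m jog '0 0 0 0 0 -3 1;0 0 0 0 0 -4 1;0 0 0 0 0 -4 1;0 0 0 0 0 -4 1;0 0 0 0 0 -4 1;0 0 0 0 0 -4 1;0 0 0 0 0 -4 1;0 0 0 0 0 -4 1;0 0 0 0 0 -4 1;0 0 0 0 0 -3 1'; python3 -m jog '0 0 0 0 0 -3 1;0 0 0 0 0 -3 1;0 0 0 0 0 -3 1;0 0 0 0 0 -3 1;0 0 0 0 0 -3 1;0 0 0 0 0 -3 1;0 0 0 0 0 -2 1;0 0 0 0 0 -1 1;0 0 0 0 0 -1 1';python3 -m jog '0 0 0 0 0 -1 1;0 0 0 0 0 -1 1;0 0 0 0 0 -1 1;0 0 0 0 0 -1 1;0 0 0 0 0 -1 1;0 0 0 0 0 -1 1'
```

```text
t: 10.27
position: [488.2, -3.8, 210.1]
ee_rot: [-0.0, 0.632, 0.775, -0.0]
force: [-0.2, 0.1, 1.6]
width: 49.5
gripper_force: 63.3
t: 11.02
position: [488.3, -3.8, 188.5]
ee_rot: [-0.0, 0.632, 0.775, -0.0]
force: [-1.0, -0.3, 1.0]
width: 49.7
gripper_force: 63.3
t: 11.52
position: [488.2, -3.8, 182.5]
ee_rot: [0.0, 0.632, 0.775, -0.0]
force: [-1.5, -0.9, 1.2]
width: 49.3
gripper_force: 63.3
```

```bash
cat > ok.py <<'E'
import sys,re
t=sys.stdin.read();f=float(re.search(r'force: \[.*?, .*?, (.*?)\]',t)[1]);z=re.search(r'position: \[.*, (.*?)\]',t)[1]
print(z,f);sys.exit(f>5)
E
J="python3 -m jog"; k(){ python3 ok.py; }
python3 -m jog '0 0 0 0 0 -0.5 1;0 0 0 0 0 -0.5 1'|k && python3 -m jog '0 0 0 0 0 -0.5 1;0 0 0 0 0 -0.5 1'|k && python3 -m jog '0 0 0 0 0 -0.5 1;0 0 0 0 0 -0.5 1'|k && python3 -m jog '0 0 0 0 0 -0.5 1;0 0 0 0 0 -0.5 1'|k && python3 -m jog '0 0 0 0 0 -0.5 1;0 0 0 0 0 -0.5 1'|k && python3 -m jog '0 0 0 0 0 -0.5 1;0 0 0 0 0 -0.5 1'|k && python3 -m jog '0 0 0 0 0 -0.5 1;0 0 0 0 0 -0.5 1'|k && python3 -m jog '0 0 0 0 0 -0.5 1;0 0 0 0 0 -0.5 1'|k && python3 -m jog '0 0 0 0 0 -0.5 1;0 0 0 0 0 -0.5 1'|k && python3 -m jog '0 0 0 0 0 -0.5 1;0 0 0 0 0 -0.5 1'|k && python3 -m jog '0 0 0 0 0 -0.5 1;0 0 0 0 0 -0.5 1'|k && python3 -m jog '0 0 0 0 0 -0.5 1;0 0 0 0 0 -0.5 1'|k
```

```text
181.6 0.7
180.6 1.5
179.6 0.8
178.6 0.6
177.6 0.9
176.6 0.3
175.6 0.7
174.6 1.4
173.6 1.3
172.6 1.1
171.6 0.6
170.6 1.3
```

```bash
k(){ python3 ok.py; }
python3 -m jog '0 0 0 0 0 -0.5 1;0 0 0 0 0 -0.5 1'|k && python3 -m jog '0 0 0 0 0 -0.5 1;0 0 0 0 0 -0.5 1'|k && python3 -m jog '0 0 0 0 0 -0.5 1;0 0 0 0 0 -0.5 1'|k && python3 -m jog '0 0 0 0 0 -0.5 1;0 0 0 0 0 -0.5 1'|k && python3 -m jog '0 0 0 0 0 -0.5 1;0 0 0 0 0 -0.5 1'|k && python3 -m jog '0 0 0 0 0 -0.5 1;0 0 0 0 0 -0.5 1'|k && python3 -m jog '0 0 0 0 0 -0.5 1;0 0 0 0 0 -0.5 1'|k && python3 -m jog '0 0 0 0 0 -0.5 1;0 0 0 0 0 -0.5 1'|k && python3 -m jog '0 0 0 0 0 -0.5 1;0 0 0 0 0 -0.5 1'|k && python3 -m jog '0 0 0 0 0 -0.5 1;0 0 0 0 0 -0.5 1'|k && python3 -m jog '0 0 0 0 0 -0.5 1;0 0 0 0 0 -0.5 1'|k && python3 -m jog '0 0 0 0 0 -0.5 1;0 0 0 0 0 -0.5 1'|k && python3 -m jog '0 0 0 0 0 -0.5 1;0 0 0 0 0 -0.5 1'|k && python3 -m jog '0 0 0 0 0 -0.5 1;0 0 0 0 0 -0.5 1'|k && python3 -m jog '0 0 0 0 0 -0.5 1;0 0 0 0 0 -0.5 1'|k && python3 -m jog '0 0 0 0 0 -0.5 1;0 0 0 0 0 -0.5 1'|k && python3 -m jog '0 0 0 0 0 -0.5 1;0 0 0 0 0 -0.5 1'|k && python3 -m jog '0 0 0 0 0 -0.5 1;0 0 0 0 0 -0.5 1'|k && python3 -m jog '0 0 0 0 0 -0.5 1;0 0 0 0 0 -0.5 1'|k && python3 -m jog '0 0 0 0 0 -0.5 1;0 0 0 0 0 -0.5 1'|k
```

```text
169.6 1.2
168.6 1.3
167.6 2.3
166.6 1.5
165.6 1.4
164.6 1.5
163.6 0.4
162.6 0.5
161.6 1.1
160.6 1.6
159.6 1.3
158.6 -0.2
157.6 1.9
156.6 0.5
155.6 1.2
154.6 2.1
153.6 1.7
152.6 0.8
151.6 1.0
150.6 0.5
```

```bash
k(){ python3 ok.py; }
python3 -m jog '0 0 0 0 0 -0.5 1;0 0 0 0 0 -0.5 1'|k && python3 -m jog '0 0 0 0 0 -0.5 1;0 0 0 0 0 -0.5 1'|k && python3 -m jog '0 0 0 0 0 -0.5 1;0 0 0 0 0 -0.5 1'|k && python3 -m jog '0 0 0 0 0 -0.5 1;0 0 0 0 0 -0.5 1'|k && python3 -m jog '0 0 0 0 0 -0.5 1;0 0 0 0 0 -0.5 1'|k && python3 -m jog '0 0 0 0 0 -0.5 1;0 0 0 0 0 -0.5 1'|k && python3 -m jog '0 0 0 0 0 -0.5 1;0 0 0 0 0 -0.5 1'|k && python3 -m jog '0 0 0 0 0 -0.5 1;0 0 0 0 0 -0.5 1'|k && python3 -m jog '0 0 0 0 0 -0.5 1;0 0 0 0 0 -0.5 1'|k && python3 -m jog '0 0 0 0 0 -0.5 1;0 0 0 0 0 -0.5 1'|k && python3 -m jog '0 0 0 0 0 -0.5 1;0 0 0 0 0 -0.5 1'|k && python3 -m jog '0 0 0 0 0 -0.5 1;0 0 0 0 0 -0.5 1'|k && python3 -m jog '0 0 0 0 0 -0.5 1;0 0 0 0 0 -0.5 1'|k && python3 -m jog '0 0 0 0 0 -0.5 1;0 0 0 0 0 -0.5 1'|k && python3 -m jog '0 0 0 0 0 -0.5 1;0 0 0 0 0 -0.5 1'|k && python3 -m jog '0 0 0 0 0 -0.5 1;0 0 0 0 0 -0.5 1'|k && python3 -m jog '0 0 0 0 0 -0.5 1;0 0 0 0 0 -0.5 1'|k && python3 -m jog '0 0 0 0 0 -0.5 1;0 0 0 0 0 -0.5 1'|k && python3 -m jog '0 0 0 0 0 -0.5 1;0 0 0 0 0 -0.5 1'|k && python3 -m jog '0 0 0 0 0 -0.5 1;0 0 0 0 0 -0.5 1'|k
```

```text
149.6 0.5
148.6 1.1
147.7 4.0
146.8 8.2
```

```bash
k(){ python3 ok.py; }
for i in 1 2 3 4; do python3 -m jog '0 0 0 0 0 0 1'|k;done
```

```text
146.8 6.7
146.9 6.8
146.9 6.7
146.9 6.5
```

```bash
k(){ python3 ok.py; }
python3 -m jog '0 0 0 0 0 -0.4 1;0 0 0 0 0 0 1'|k;for i in 1 2 3; do python3 -m jog '0 0 0 0 0 0 1'|k;done
```

```text
146.5 8.2
146.6 7.9
146.5 8.0
146.6 7.5
```

```bash
k(){ python3 ok.py; }
python3 -m jog '0 0 0 0 0 -0.4 1;0 0 0 0 0 -0.4 1;0 0 0 0 0 0 1'|k;for i in 1 2 3 4; do python3 -m jog '0 0 0 0 0 0 1'|k;done
```

```text
145.9 11.0
145.9 11.4
145.9 11.4
145.9 11.2
145.9 11.0
```

```bash
python3 -m jog '0 0 0 0 0 1 1;0 0 0 0 0 2 1;0 0 0 0 0 2 1;0 0 0 0 0 2 1;0 0 0 0 0 2 1;0 0 0 0 0 2 1;0 0 0 0 0 2 1;0 0 0 0 0 2 1;0 0 0 0 0 0 1;0 0 0 0 0 0 1'
python3 - <<'E'
from fit import *
P=[]
for n in('scene','side'):
  p,d,ci=grab(n);np.savez('s5_%s.npz'%n,p=p,d=d,E=ci['extrinsics'])
  q=p[240:290,255:317] if n=='scene' else p[160:210,285:347]
  P.append(cv2.resize(q,(400,320),interpolation=cv2.INTER_CUBIC))
cv2.imwrite('pics/i.png',np.hstack(P)[:,:,::-1])
s=sensors.observe();run(s['position'],11.6,'s5',(660,28,194));print(s['force'])
E
```

```text
t: 19.68
position: [488.3, -3.8, 160.6]
ee_rot: [0.0, 0.632, 0.775, 0.0]
force: [-0.1, -0.4, -1.5]
width: 49.4
gripper_force: 62.9
expected hook [679.2  35.4 194.4]
scene ring [660.  28. 194.] 11.7 0
  hook n,[lat,up,slopes/60],maxalong (np.int64(15), array([ -3. , -21.9,  -3.4, -26.7]), array([-49. , -49. , -22.9, -20.6]))
side ring [660.9  26.4 193. ] 9.5 35
  hook n,[lat,up,slopes/60],maxalong (np.int64(48), array([-1.2, -1.9,  1. ,  0.4]), array([-1.9, -1.3, -0.8,  5.6]))
[ 0.04660437 -0.46342019 -2.47441684]
```

View pics/i.png

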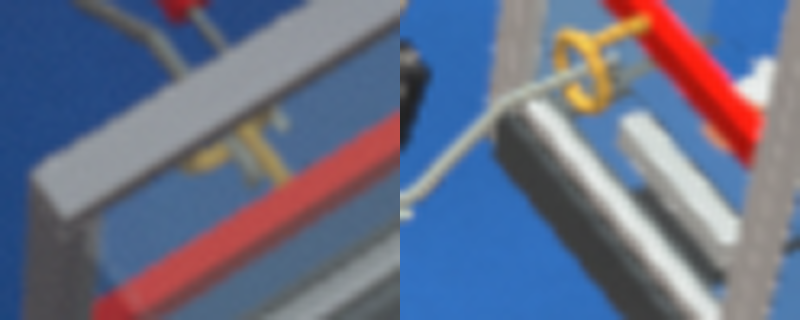

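```bash
python3 -m jog '0 0 0 0 0 2 1;0 0 0 0 0 2.4 1;0 0 0 0 0 0 1;0 0 0 -3 -0.6 0 1;0 0 0 -3 -0.6 0 1;0 0 0 -3 -0.6 0 1;0 0 0 0 0 0 1'; python3 -m jog '0 0 0 -3 -0.6 0 1;0 0 0 -3 -0.6 0 1;0 0 0 -3 -0.6 0 1;0 0 0 0 0 0 1'; python3 -m jog '0 0 0 -4 -0.8 0 1;0 0 0 -4 -0.8 0 1;0 0 0 -4 -0.8 0 1;0 0 0 -4 -0.8 0 1;0 0 0 -4 -0.8 0 1;0 0 0 -4 -0.8 0 1;0 0 0 -3 -0.6 0 1;0 0 0 0 0 0 1;0 0 0 0 0 0 1'
```

```text
t: 20.37
position: [478.3, -5.7, 164.7]
ee_rot: [-0.0, 0.632, 0.775, -0.0]
force: [0.2, 0.4, -2.6]
width: 49.2
gripper_force: 62.9
t: 20.7
position: [469.4, -7.5, 164.8]
ee_rot: [-0.0, 0.632, 0.775, -0.0]
force: [-0.1, -0.0, -2.0]
width: 49.6
gripper_force: 62.9
t: 21.45
position: [443.2, -12.9, 164.9]
ee_rot: [0.0, 0.632, 0.775, 0.0]
force: [0.4, 0.2, -1.7]
width: 49.2
gripper_force: 62.9
```

```bash
python3 -m jog '0 0 5 -1 25 0 1;0 0 6 0 28 0 1;0 0 6 0 30 0 1;0 0 6 0 30 0 1;0 0 6 0 30 0 1;0 0 6 5 30 0 1;0 0 6 10 28 0 1;0 0 6 12 28 0 1;0 0 6 12 28 0 1;0 0 4 12 24 0 1' ; python3 -m jog '0 0 0 4 0 -20 1;0 0 0 0 0 -30 1;0 0 0 0 0 -30 1;0 0 0 0 0 -25 1;0 0 0 0 0 -15 1;0 0 0 0 0 -6 1;0 0 0 0 0 0 1;0 0 0 0 0 0 1'
python3 - <<'E'
from h import *
p,d,c=grab('side')
q=p[100:230,210:340];cv2.imwrite('pics/j.png',cv2.resize(q,(600,600),interpolation=cv2.INTER_CUBIC)[:,:,::-1])
E
```

```text
t: 22.28
position: [493.8, 270.4, 164.8]
ee_rot: [0.0, 0.183, 0.983, 0.0]
force: [0.4, -0.6, -2.3]
width: 49.1
gripper_force: 62.9
t: 22.95
position: [497.6, 268.4, 39.2]
ee_rot: [0.0, 0.186, 0.983, 0.0]
force: [1.6, 0.1, -1.8]
width: 49.4
gripper_force: 63.0
```

View pics/j.png

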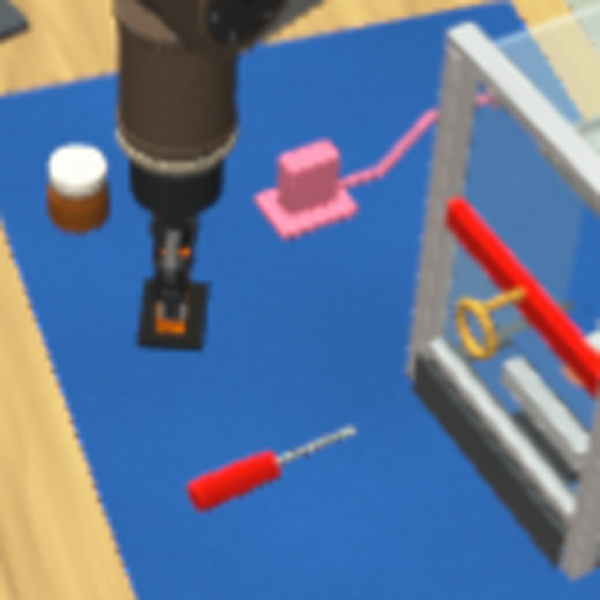

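The side crop shows the pole just above its old spot, with the foot at crop (172,315) and the jar and driver untouched. The sash stayed down, with its rail at (520,280). I'll lower until it touches, then release.

```bash
k(){ python3 ok.py; }
python3 -m jog '0 0 0 0 0 -3 1;0 0 0 0 0 -3 1;0 0 0 0 0 0 1'|k && python3 -m jog '0 0 0 0 0 -1 1;0 0 0 0 0 -1 1;0 0 0 0 0 0 1'|k && python3 -m jog '0 0 0 0 0 -1 1;0 0 0 0 0 0 1'|k && python3 -m jog '0 0 0 0 0 -1 1;0 0 0 0 0 0 1'|k && python3 -m jog '0 0 0 0 0 -0.5 1;0 0 0 0 0 0 1'|k&& python3 -m jog '0 0 0 0 0 -0.5 1;0 0 0 0 0 0 1'|k
```

```text
33.0 -1.9
30.8 -2.1
29.7 -2.2
29.0 3.9
29.0 15.8
```

```bash
python3 -m jog '0 0 0 0 0 0 0.8;0 0 0 0 0 0 0.5;0 0 0 0 0 0 0.2;0 0 0 0 0 0 0;0 0 0 0 0 0 0;0 0 0 0 0 0 0;0 0 0 0 0 0 0;0 0 0 0 0 0 0' && python3 -m jog '0 0 0 0 0 10 0;0 0 0 0 0 20 0;0 0 0 0 0 30 0;0 0 0 0 0 30 0;0 0 0 0 0 30 0;0 0 0 0 0 30 0;0 0 0 0 0 0 0;0 0 0 0 0 0 0;0 0 0 0 0 0 0'
python3 - <<'E'
from fit import *
p,d,ci=grab('wrist');W=world(ci,d,u.ravel(),v.ravel());H=cv2.cvtColor(p,cv2.COLOR_RGB2HSV).reshape(-1,3).astype(int)
m=(H[:,0]<20)&(H[:,1]>150)&(H[:,2]>80)&(W[:,2]>60)&(W[:,2]<75);w=W[m]
print(m.sum(),np.median(w[:,2]),cv2.minAreaRect(w[:,:2].astype(np.float32)),'tilt',np.linalg.lstsq(np.c_[w[:,:2]-w[:,:2].mean(0),np.ones(len(w))],w[:,2],rcond=None)[0])
p,d,ci=grab('side');W,H=load('side',p,d,ci['extrinsics']);print('ring',ringfit(W,H,np.array([660,28,190.])))
yw=np.radians(68.6);print(hookfit(W,H,np.array([497.5+195*np.cos(yw),268.5+195*np.sin(yw),63]),yw))
E
```

```text
t: 24.67
position: [497.2, 268.2, 28.2]
ee_rot: [-0.0, 0.186, 0.983, -0.0]
force: [-0.8, 0.5, 0.3]
width: 85.4
gripper_force: 0.0
t: 25.42
position: [497.0, 268.1, 178.6]
ee_rot: [0.0, 0.186, 0.983, 0.0]
force: [-0.1, -0.4, -0.2]
width: 85.2
gripper_force: 0.0
1375 67.42240733293227 ((495.263671875, 268.6602783203125), (49.713417053222656, 23.46616554260254), 68.52151489257812) tilt [ 7.29409152e-02 -2.81241718e-02  6.71356582e+01]
ring (array([6.59782796e+02, 2.92331599e+01, 1.92526632e+02, 1.97242597e-01]), 39)
(np.int64(4), array([-29.1,  26.9, -31.6,  32.6]), array([-52.8, -47.9, -45.7, -44.4]))
```

```bash
python3 -c "
from bench import arm
print(arm.hand_in())"
```

```text
the job is handed in; nothing more can be done
None
```

The job is handed in, with no verdict returned: the sash is drawn down with a last steady pull of about 13 N, the ring's height is unchanged after unhooking, and the pole is back on its foot on the mat.

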